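# Hold an inspection mirror so the bench camera sees the mark on the back of the part

### The job

Pull the hand inspection mirror up out of its slotted holder and hold it over the base plate where the camera's straight-ahead line of sight meets the line straight out of the part's round window: handle upright, glass centred on both lines, and turned to face midway between lens and window so that the camera sees the marked cross squarely in the mirror. Finish while still holding the mirror there, steady in the gripper and resting on nothing; do not bump it or the gripper hard against the part, the camera, or the plate, and leave everything else where it is.

Things in the scene. Friction and masses are not known exactly. Their poses are not given: they have to be found in the camera images.
- mirror: Hand mirror, 0.1 kg. Origin: centre of the head's bottom edge; +z up the handle, +x out of the glass. Head 60 (y) x 12 (x) x 50 high, bright glass on +x, grey back; neck 10 dia, z 50-70; black square handle 14 x 14, z 70-200, on the z axis; thumb rest juts 7 mm from the handle's back (-x), z 185-199. Starts upright, head down in the holder; pinch from above on the handle's y sides near z 165.
- mirror_face (a point): Centre of the glass, 6 mm in +x and 25 mm up from the mirror's origin. This point's axes are the mirror's turned -45 degrees about z: its x and y are level, 45 degrees to either side of the glass's outward normal. When set right, its x axis points at the lens and its y axis at the mark.
- holder: Fixed grey block 56 x 96 x 75 high with an upright slot 15 x 64 open at the top, slot floor 15 above the table, same axes as the mirror standing in it. Origin: centre of underside.
- rig: Fixed aluminium base plate 340 x 360 x 10 thick on the table, on which the part and the camera stand. Origin: centre of underside. Part and camera have the same yaw as the plate, but their places on it vary.
- part: Aluminium housing in a steel four-post nest, fixed, base 90 x 100, 116 high (118 over screw heads). Origin: centre of underside, on the plate. Its +x side, away from the robot, carries a round window tube of 44 mm outer diameter with a dark raised cross (the mark) inside.
- mark (a point): Centre of the mouth of the part's window tube, 45 mm in +x and 75 mm up from the part's origin. The mark is seen only by looking straight in along the part's x axis; its line of view runs out of the window along +x. Same axes as the part.
- camera: Fixed bench inspection camera: grey box 46 x 62 x 46 on a foot 60 x 80, 98 high, with a black round lens barrel on its -y side. Origin: centre of the foot's underside, on the plate.
- lens (a point): Centre of the lens front, 45 mm in -y and 75 mm up from the camera's origin, level with the mark (85 above the table). The camera looks level along -y, at right angles to the mark's line of view; the lines cross 80 to 170 mm out from the mark and 100 to 200 mm out from the lens. Same axes as the camera.
- bushing: Loose brass bush, 32 diameter x 30 high, standing on the plate; bystander. Origin: underside.
- gear: Loose steel disc with hub, 44 diameter x 20 high, lying on the plate; bystander. Origin: underside.
- jar: Loose jar, 66 diameter x 80 high, left of the plate; bystander.
- bottle: Loose bottle, 50 diameter x 140 high, left of the plate; bystander.
- screwdriver: Loose screwdriver lying between the robot and the holder; bystander.
- brush: Loose brush lying left of the robot, short of the jar; bystander.
- collar: Loose steel collar, 48 diameter x 18 high, beyond the holder; bystander.
- block: Loose steel block 50 x 30 x 30, right of the holder; bystander.

How it is judged:
By the outcome, as a careful person would: the job done as asked, in the order asked, and still so for the second after the job is handed in, while the arm keeps its last pose, push and grip.
It also fails if it takes over 40 s, if anything falls off the work surface, if the arm or the gripper's body presses on something with over 40 N, if the wrist force passes 120 N, or if a joint passes its speed limit or range.

### The arm

A 7-joint arm with a two-finger parallel gripper is mounted at the origin on the work surface. World frame = base frame: x ahead of the robot, y to its left, z up, the work surface at z = 0. Lengths are in m, angles in rad, forces in N, time in s.
With the tool pointing down it reaches from about 0.425 to 0.875 m from the base axis. Payload 4.7 kg.
Tool frame: the origin (TCP) lies on the mounting face of the last link; the fingertips stand 182 mm ahead of it and the grasp point (between the pads) lies 164 mm ahead of it; z points along the fingers, y is the direction in which the jaws open and shut (so a half turn about z gives the same grasp; the last joint's range is limited). The gripper opens to 87 mm and grips with 3 to 60 N. Pads are 19 mm wide; open, the fingers measure 117 mm over their backs; the gripper's body (75 mm by 190 mm) begins 51 mm behind the grasp point.
Start: joints at [1.25, 0.321, -0.07, 1.45, 0.023, 1.371, -0.057], TCP at [0.214, -0.614, 0.405] pointing down, gripper open.
Joint ranges: [-2.86, 2.86], [-0.3, 2.09], [-1.38, 1.24], [0.06, 2.45], [-1.56, 4.7], [0.09, 2.05], [-2.69, 2.69]. Speed limits (rad/s): [2.57, 2.57, 3.14, 3.14, 3.14, 3.14, 3.14].

### API

Orientations are given as a rotation vector (axis times angle).
In Python, from bench import ctrl gives the robot as it stands. The module is installed in compiled form; this text tells all that it offers.
- The arm moves only by the tool play_rows, never from a script. Its argument "targets" is text: rows parted by semicolons, each of 7 numbers parted by spaces: the shift along the tool's x, y, z in cm, then the turn, a rotation vector about the tool's x, y, z in rad, then the opening, from -1 (shut) to 1 (fully open). In form: x y z ax ay az grip; .... A call has 1 to 20 rows; each row shifts and turns the pose as measured when the row begins, along the tool's axes as they then stand; what a row does not reach is not made up. A row lasts 1/8 s, in which the tool goes at most 62.5 mm and 10.7 degrees, less where a joint would pass 70% of its speed; a pose out of reach is approached as far as the arm can. A call is refused whole if a number of a shift passes 6.25 or a number of a turn 0.188, either way. A call with a gripper value outside its range is refused whole. The fingers move at their own pace and stop on an object; "newtons" is the grip in N (left out, the last holds). Time passes only in rows, so rows that do not move let the fingers close. It gives the time, the measured TCP pose, the force and the opening at its end, in the units of the state.
- ctrl.get_state(): the state, without advancing time (a new reading comes with each control period).
- ctrl.get_image(name): name is "scene" or "top"; returns a dict with "pixels" (420x560x3 uint8, blue, green, red), "depth" (420x560 float32, m along the optical axis (not along the pixel's ray), 0 where there is no reading), "intrinsics" (3x3 intrinsics, pixels), "R" (3x3) and "t" (3): a world point X has camera coordinates R X + t. Camera axes: x right, y down, z forward; pixel columns grow to the right and rows downward; lengths in m; the calibration is good to about 2 mm. A picture is of the moment at which its call begins.
- ctrl.close_job(): hands the job in, once; it reports no verdict.
The state is a dict: "time": time; "joint_positions": joint angles; "qd": joint speeds; "joint_torque": joint torques, N m; "position": TCP position; "tool_rot": TCP orientation; "ft_force": force on the tool from outside, world axes, zero at the start; "torque": the same for the moment, N m; "grip_width": opening from 0.0 (shut) to 1.0 (fully open).
Only numpy, scipy, OpenCV 4.12 (cv2) and the standard library are available. Lean on these libraries where they do the work, as an engineer would, in place of code of your own. Each camera call takes 0.05 s, during which the arm holds its last target.

## Working session

There is one attempt and no reset: what is moved stays moved. The work goes in short steps, Python scripts to look and compute and a tool call to move; the robot and the scene stay as the last step left them, time stands still between calls to the robot, and variables do not carry over. Pictures are saved under pics/ and viewed, and the job is handed in when it is done.

Besides the shell and the picture viewer there is one more tool, called after "Call:" in YAML: its name, and indented under it one key for each argument. play_rows: Moves the arm, as the interface text tells. Its arguments: {"type":"object","properties":{"targets":{"type":"string"},"newtons":{"type":"number"}},"required":["targets"]}

```bash
mkdir -p pics
cat > h.py <<'E'
import numpy as np, cv2, pickle
from bench import ctrl
def grab(tag):
    d={}
    for n in ("scene","top"):
        d[n]=ctrl.get_image(n); cv2.imwrite(f"pics/{tag}_{n}.png",d[n]["pixels"])
    pickle.dump(d,open(f"{tag}.pkl","wb")); return d
def cloud(im):
    K=np.array(im["intrinsics"]);R=np.array(im["R"]);t=np.array(im["t"]).ravel()
    z=im["depth"];v,u=np.mgrid[:z.shape[0],:z.shape[1]]
    P=np.stack([(u-K[0,2])/K[0,0]*z,(v-K[1,2])/K[1,1]*z,z],-1)
    W=(P-t)@R; W[z<=0]=np.nan; return W
def proj(im,X):
    K=np.array(im["intrinsics"]);R=np.array(im["R"]);t=np.array(im["t"]).ravel()
    c=np.atleast_2d(X)@R.T+t; p=c@K.T; return p[:,:2]/p[:,2:]
def ray(im,uv,h):
    K=np.array(im["intrinsics"]);R=np.array(im["R"]);t=np.array(im["t"]).ravel()
    uv=np.atleast_2d(uv).astype(float); d=np.c_[uv,np.ones(len(uv))]@np.linalg.inv(K).T@R; C=-R.T@t
    return C+d*((h-C[2])/d[:,2])[:,None]
E
python3 - <<'E'
from h import *
d=grab("a"); np.set_printoptions(precision=4,suppress=True)
for n in d: print(n,d[n]["intrinsics"],-np.array(d[n]["R"]).T@np.ravel(d[n]["t"]),np.array(d[n]["R"]))
s=ctrl.get_state(); print(s)
E
```

```text
scene [[384.4154   0.     278.192 ]
 [  0.     384.4154 206.9981]
 [  0.       0.       1.    ]] [ 0.98   -0.4731  1.0558] [[ 0.6821  0.7312 -0.0093]
 [ 0.5989 -0.5659 -0.5667]
 [-0.4197  0.3809 -0.8239]]
top [[396.093    0.     277.7198]
 [  0.     396.093  213.8436]
 [  0.       0.       1.    ]] [ 0.3923 -0.033   1.2918] [[-0.0219 -0.9997 -0.0097]
 [-0.9968  0.0226 -0.0771]
 [ 0.0773  0.0079 -0.997 ]]
{'time': 0.1, 'joint_positions': array([ 1.2501,  0.3217, -0.0701,  1.4515,  0.0226,  1.3708, -0.0569]), 'qd': array([-0.001 , -0.001 , -0.0011, -0.0051,  0.0006, -0.0015, -0.    ]), 'joint_torque': array([  0.0001, -49.257 ,  -0.4054, -31.34  ,  -0.0641,   0.0394,
         0.0001]), 'position': array([ 0.2135, -0.6137,  0.4038]), 'tool_rot': array([-3.096 , -0.5232,  0.0006]), 'ft_force': array([ 0.3028,  0.0601, -0.1845]), 'torque': array([-0.018 , -0.0357, -0.0027]), 'grip_width': 0.9981404312313141}
```

View pics/a_scene.png

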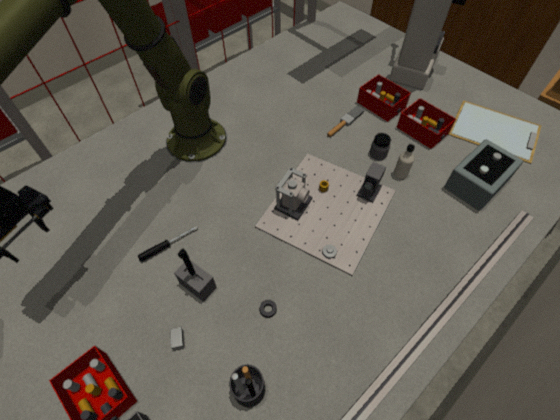

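View pics/a_top.png

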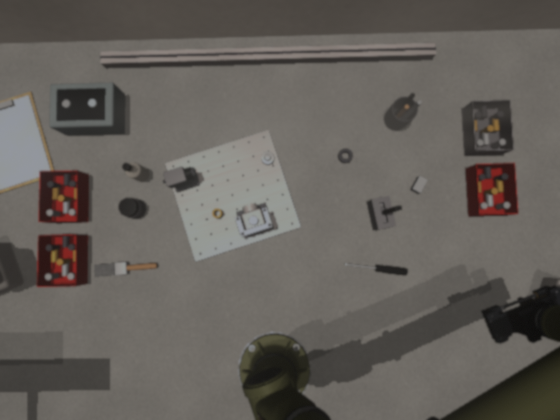

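The scene view shows the holder and mirror at about (195,275), the plate at (328,210), the part at (293,193) and the camera at (372,182). In the top view the holder is at (382,212), the plate at (233,195), the part at (254,221) and the camera at (180,178). I'll zoom in next.

Run:
```python
from h import *
d=pickle.load(open("a.pkl","rb"))
def crop(n,x0,y0,w,h,s): return cv2.resize(d[n]["pixels"][y0:y0+h,x0:x0+w],None,fx=s,fy=s,interpolation=cv2.INTER_CUBIC)
cv2.imwrite("pics/b1.png",crop("top",155,120,155,145,5)[:600,:775] if 0 else cv2.convertScaleAbs(crop("top",155,120,155,145,4),alpha=1.4))
cv2.imwrite("pics/b2.png",cv2.convertScaleAbs(crop("scene",250,145,150,130,5),alpha=1.5)[:600,:])
c1=crop("top",355,185,60,60,6);c2=crop("scene",160,240,65,60,6)
cv2.imwrite("pics/b3.png",cv2.convertScaleAbs(np.hstack([c1,c2]),alpha=1.7))
for n in d:
    W=cloud(d[n]); print(n,np.isfinite(W[...,2]).mean())
    for uv in [(382,222),(215,180),(254,215),(180,178)] if n=="top" else [(200,285),(350,230),(293,185),(375,173)]:
        print(uv,W[uv[1],uv[0]].round(4))
```

```text
scene 0.9957950680272109
(200, 285) [ 0.5231 -0.3504  0.0759]
(350, 230) [0.667  0.1173 0.0066]
(293, 185) [0.4745 0.0487 0.1199]
(375, 173) [0.6119 0.2795 0.1062]
top 0.9958971088435374
(382, 222) [ 0.4545 -0.3433  0.0726]
(215, 180) [0.607  0.1796 0.0123]
(254, 215) [0.4824 0.0478 0.1057]
(180, 178) [0.5994 0.2694 0.1092]
```

View pics/b1.png

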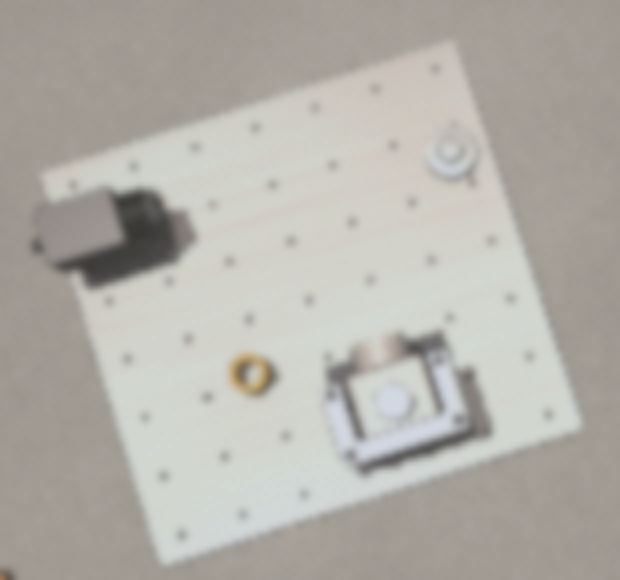

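View pics/b2.png

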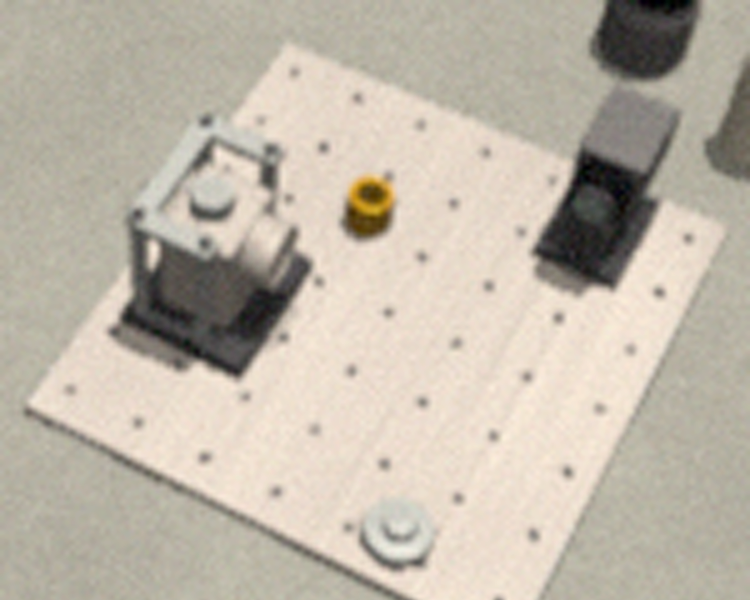

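View pics/b3.png

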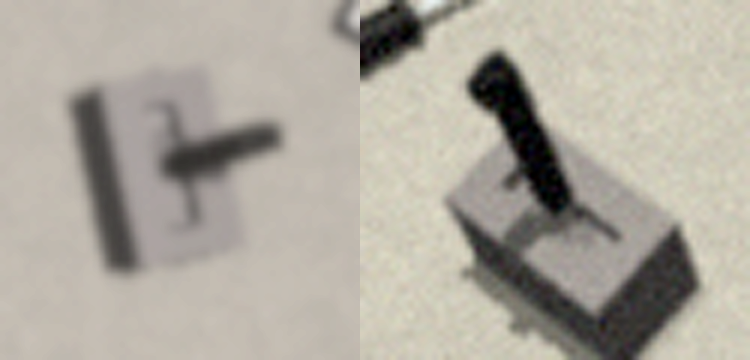

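The window faces +x (up in the top view). The lens faces -y, toward the right. The slot runs roughly along world x, and the thumb rest juts toward -y, so the glass should face +y. Now I'll measure these.

Run:
```python
from h import *
np.set_printoptions(precision=4,suppress=True)
d=pickle.load(open("a.pkl","rb"))
def rect(P,name):
    (c,s,a)=cv2.minAreaRect((P[:,:2]*1000).astype(np.float32)); print(name,len(P),"c",np.round(c,1),"size",np.round(s,1),"ang",round(a,2))
    return c,s,a
clouds={n:cloud(d[n]) for n in d}
for n in d:
    W=clouds[n]; hsv=cv2.cvtColor(d[n]["pixels"],cv2.COLOR_BGR2HSV)
    x,y,z=W[...,0],W[...,1],W[...,2]
    reg=(x>.3)&(x<.8)&(y>-.1)&(y<.4)
    # plate by colour: print sample values
    m=reg&(z>-.01)&(z<.03)
    g=d[n]["pixels"].max(-1)
    t,_=cv2.threshold(g[m].reshape(-1,1),0,255,cv2.THRESH_OTSU); mm=((g>t)&m).astype(np.uint8)
    mm=cv2.morphologyEx(mm,cv2.MORPH_OPEN,np.ones((3,3)))
    cs,_=cv2.findContours(mm,cv2.RETR_EXTERNAL,cv2.CHAIN_APPROX_NONE); c=max(cs,key=cv2.contourArea)[:,0]
    h=cv2.convexHull(c)[:,0]; P=ray(d[n],h,.01); rect(P,n+" plate otsu%d"%t)
    # holder top
    def zsel(lo,hi,x0,x1,y0,y1): return (z>lo)&(z<hi)&(x>x0)&(x<x1)&(y>y0)&(y<y1)
    m=zsel(.068,.082,.38,.58,-.42,-.25); rect(W[m],n+" holder top")
    m=zsel(.10,.125,.52,.68,.2,.36); rect(W[m],n+" cam top"); print(np.median(W[m],0))
    m=zsel(.118,.14,.38,.58,-.05,.15); rect(W[m],n+" part top"); print(np.median(W[m],0))
    m=zsel(.11,.26,.3,.6,-.5,-.2)
    Q=W[m]; print("handle",len(Q))
    for lo in np.arange(.10,.22,.02):
        q=Q[(Q[:,2]>=lo)&(Q[:,2]<lo+.02)]
        if len(q): print(round(lo,2),len(q),q.mean(0),q.min(0),q.max(0))
```

```text
scene plate otsu135 18 c [557.6 127.8] size [338.9 358.8] ang 16.82
scene holder top 515 c [ 484.2 -344.3] size [98.  56.6] ang 10.21
scene cam top 281 c [610.2 277.3] size [46.3 91.8] ang 17.77
[0.6104 0.2811 0.1081]
scene part top 331 c [461.  51.] size [ 61.1 101.7] ang 17.14
[0.4563 0.0487 0.1263]
handle 175
0.1 16 [ 0.4887 -0.3457  0.1152] [ 0.4799 -0.3521  0.1101] [ 0.4918 -0.3374  0.1196]
0.12 21 [ 0.4888 -0.3456  0.1307] [ 0.479  -0.3521  0.1217] [ 0.4915 -0.3374  0.1396]
0.14 25 [ 0.4887 -0.3467  0.15  ] [ 0.4788 -0.3521  0.1405] [ 0.4917 -0.3387  0.1597]
0.16 24 [ 0.4892 -0.3458  0.1694] [ 0.4812 -0.3523  0.1609] [ 0.4924 -0.338   0.1795]
0.18 24 [ 0.4898 -0.3461  0.1896] [ 0.4848 -0.3578  0.1803] [ 0.4931 -0.3382  0.1998]
0.2 65 [ 0.4872 -0.3482  0.2115] [ 0.4773 -0.3596  0.2001] [ 0.4927 -0.3373  0.2186]
top plate otsu131 19 c [558.7 125.5] size [338.  357.7] ang 16.83
top holder top 461 c [ 485.9 -347. ] size [96.  58.3] ang 11.27
top cam top 366 c [610.7 276.3] size [46.8 86.1] ang 17.77
[0.6094 0.2815 0.1077]
top part top 403 c [462.2  48.9] size [ 61.1 100.1] ang 17.36
[0.4547 0.0471 0.1258]
handle 92
0.1 7 [ 0.4835 -0.3417  0.1156] [ 0.4786 -0.3479  0.1111] [ 0.4908 -0.3398  0.1194]
0.12 8 [ 0.4848 -0.341   0.1291] [ 0.478  -0.3426  0.1234] [ 0.4899 -0.3399  0.1356]
0.14 11 [ 0.4842 -0.3412  0.1503] [ 0.4782 -0.3423  0.1419] [ 0.4909 -0.3402  0.1599]
0.16 10 [ 0.4825 -0.3428  0.1699] [ 0.4779 -0.3517  0.1622] [ 0.4888 -0.3401  0.1798]
0.18 11 [ 0.4844 -0.3411  0.1894] [ 0.4779 -0.3432  0.181 ] [ 0.4906 -0.3393  0.1974]
0.2 45 [ 0.4859 -0.349   0.2137] [ 0.4791 -0.3617  0.2009] [ 0.4927 -0.3396  0.2195]
```

Run:
```python
from h import *
np.set_printoptions(precision=4,suppress=True)
d=pickle.load(open("a.pkl","rb"))
a=np.radians(16.83);u=np.array([np.cos(a),np.sin(a)]);v=np.array([-np.sin(a),np.cos(a)]);o=np.array([.558,.1267])
for n in d:
    W=cloud(d[n]); z=W[...,2]; U=(W[...,:2]-o)@u; V=(W[...,:2]-o)@v
    def sel(m,nm): print(n,nm,m.sum(),"U",np.nanpercentile(U[m],[0,2,50,98,100]),"V",np.nanpercentile(V[m],[0,2,50,98,100]),"Z",z[m].min(),z[m].max())
    pc=((.4616,.050)-o)@u,((.4616,.050)-o)@v; cc=((.6104,.2768)-o)@u,((.6104,.2768)-o)@v
    print("part top ctr UV",pc,"cam",cc)
    sel((z>.10)&(z<.115)&(abs(U-cc[0])<.06)&(abs(V-cc[1])<.08),"cam box top")
    sel((z>.055)&(z<.106)&(abs(U-cc[0])<.05)&(V<cc[1]-.022)&(V>cc[1]-.08),"barrel")
    sel((z>.016)&(z<.035)&(abs(U-cc[0])<.06)&(abs(V-cc[1])<.08),"foot")
    sel((z>.12)&(z<.135)&(abs(U-pc[0])<.08)&(abs(V-pc[1])<.08),"part top")
    for lo in (.03,.035,.04,.045,.05): sel((z>.05)&(z<.112)&(U>pc[0]+lo)&(U<pc[0]+.10)&(abs(V-pc[1])<.05),"tube>%.3f"%lo)
    sel((z>.016)&(z<.035)&(abs(U-pc[0])<.08)&(abs(V-pc[1])<.08),"part base")
```

```text
part top ctr UV (np.float64(-0.11447817981608807), np.float64(-0.04550380584078014)) cam (np.float64(0.09361450934554923), np.float64(0.1284993915938596))
scene cam box top 281 U [0.0698 0.0716 0.0938 0.1159 0.1167] V [0.0831 0.0909 0.1325 0.1711 0.1748] Z 0.1000365065758786 0.11429893801179952
scene barrel 111 U [0.0743 0.0761 0.0941 0.111  0.1121] V [0.0831 0.0846 0.0906 0.1057 0.106 ] Z 0.0684368906154007 0.10566532855079103
scene foot 239 U [0.0393 0.0636 0.1006 0.1231 0.1385] V [0.0515 0.0905 0.1137 0.1664 0.1695] Z 0.01617887534118834 0.02864446632444717
scene part top 307 U [-0.1453 -0.1438 -0.1235 -0.0856 -0.0839] V [-0.0951 -0.0935 -0.0467  0.0041  0.0064] Z 0.12005182020937406 0.13426852887733404
scene tube>0.030 186 U [-0.0844 -0.0831 -0.0718 -0.0586 -0.0581] V [-0.0743 -0.073  -0.0534 -0.0212 -0.0177] Z 0.05068046330203523 0.11091337280974926
scene tube>0.035 137 U [-0.0794 -0.0793 -0.0666 -0.0585 -0.0581] V [-0.0707 -0.0667 -0.0508 -0.0234 -0.0202] Z 0.05312086790025526 0.11091337280974926
scene tube>0.040 105 U [-0.0744 -0.0737 -0.0644 -0.0585 -0.0581] V [-0.0664 -0.065
[... 1418 characters left out ...]
.0689 -0.0583 -0.0578] V [-0.0715 -0.0681 -0.0474 -0.0257 -0.0236] Z 0.08718827388899315 0.11068752716893054
top tube>0.040 79 U [-0.0743 -0.0738 -0.0663 -0.0581 -0.0578] V [-0.0682 -0.0672 -0.0469 -0.0259 -0.0248] Z 0.08843314499207706 0.11038298422791498
top tube>0.045 58 U [-0.0695 -0.0694 -0.0638 -0.058  -0.0578] V [-0.0682 -0.0672 -0.0474 -0.0262 -0.0257] Z 0.08982733468469457 0.11038298422791498
top tube>0.050 31 U [-0.0641 -0.064  -0.0607 -0.0579 -0.0578] V [-0.0671 -0.0666 -0.0469 -0.0272 -0.0257] Z 0.0901849576699624 0.11038298422791498
top part base 216 U [-0.1622 -0.1564 -0.1041 -0.0501 -0.035 ] V [-0.1232 -0.1055 -0.0461  0.0183  0.0253] Z 0.016051052021035673 0.03104913215584823
```

Checks so far:
- **Plate:** measured 339×359, yaw 16.8°.
- **Window:** the line to it is 151 mm long, within the allowed range.
- **Lens:** the line to it is 128 mm long, within the allowed range.
- **Mirror:** its axis is at about (0.485, -0.3455), yaw 100.7°.

Next I'll move above the handle.

Call:
play_rows:
  targets: "0 0 -3 0 0 0 1; 4.3 -2.05 0 0 0 0 1; 4.3 -2.05 0 0 0 0 1; 4.3 -2.05 0 0 0 0 1; 4.3 -2.05 0 0 0 0 1; 4.3 -2.05 0 0 0 0 1; 4.3 -2.05 0 0 0 0 1; 4.3 -2.05 0 0 0 0 1; 2 -1 0 0 0 0 1; 0 0 0 0 0 -0.178 1; 0 0 0 0 0 -0.178 1; 0 0 0 0 0 -0.178 1; 0 0 0 0 0 -0.178 1; 0 0 0 0 0 -0.178 1; 0 0 0 0 0 -0.178 1; 0 0 0 0 0 -0.178 1; 0 0 0 0 0 -0.178 1; 0 0 0 0 0 0 1"
  newtons: 25

```text
time: 2.35
position: [0.4729, -0.3536, 0.4241]
tool_rot: [-1.935, -2.45, -0.006]
ft_force: [0.9, 0.3, -0.1]
grip_width: 1.002
```

```bash
cat >> h.py <<'E'
from scipy.spatial.transform import Rotation as Ro
def goto(xy,z,yaw_ty):
    "remaining tool-frame shift (cm) and turn for tool y at yaw_ty deg, tool down"
    s=ctrl.get_state(); R=Ro.from_rotvec(s["tool_rot"]); p=s["position"]
    ty=np.array([np.cos(np.radians(yaw_ty)),np.sin(np.radians(yaw_ty)),0]); tz=np.array([0,0,-1.]); tx=np.cross(ty,tz)
    T=Ro.from_matrix(np.c_[tx,ty,tz])
    print("t",s["time"],"p",p.round(4),"shift cm",(R.inv().apply(np.r_[xy,z]-p)*100).round(2),"turn",(R.inv()*T).as_rotvec().round(4),"f",s["ft_force"].round(2),"g",round(s["grip_width"],3),"q",s["joint_positions"].round(2))
E
python3 -c "
from h import *
goto([.485,-.3455],.344,10.7)"
```

```text
t 2.35 p [ 0.4729 -0.3536  0.4241] shift cm [0.36 1.44 8.  ] turn [-0.0096 -0.0174  0.0469] f [ 0.91  0.31 -0.14] g 1.002 q [ 0.97  0.22 -0.44  1.56  0.09  1.4   0.76]
```

Call:
play_rows:
  targets: "0.36 1.44 0 -0.01 -0.017 0.047 1; 0 0 0 0 0 0 1; 0 0 0 0 0 0 1"

```text
time: 2.72
position: [0.4854, -0.3472, 0.4231]
tool_rot: [-2.015, -2.408, 0.001]
ft_force: [0.9, -0.7, -0.1]
grip_width: 1.001
```

```bash
python3 -c "
from h import *
grab('c')
goto([.485,-.3455],.344,10.7)
d=pickle.load(open('c.pkl','rb'))
a=d['top']['pixels'][180:260,340:440];b=d['scene']['pixels'][215:315,140:240]
cv2.imwrite('pics/c.png',np.hstack([cv2.resize(a,(500,400)),cv2.resize(b,(400,400))[:, :300]]))"
```

```text
t 2.825 p [ 0.4856 -0.3471  0.4233] shift cm [ 0.16 -0.02  7.93] turn [-0.0009 -0.0013 -0.0089] f [ 0.01 -0.86  0.52] g 0.999 q [ 0.95  0.23 -0.44  1.55  0.1   1.39  0.68]
```

View pics/c.png

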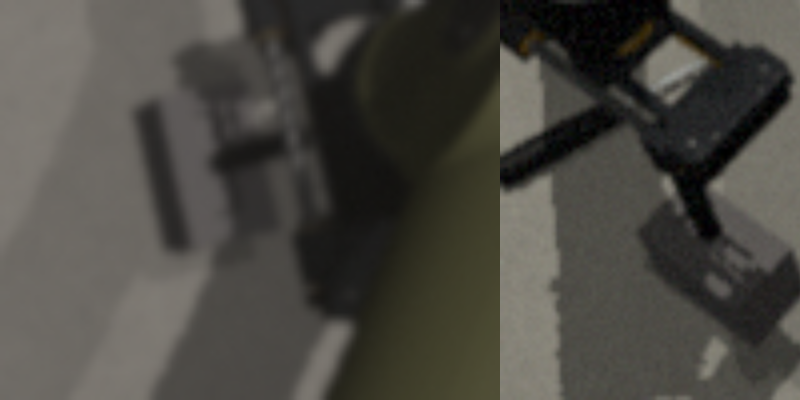

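The handle stands between the open fingers, and the gripper's yaw matches the slot. I'll descend now.

Call:
play_rows:
  targets: "0.16 0 2 0 0 -0.009 1; 0 0 2 0 0 0 1; 0 0 2 0 0 0 1; 0 0 1.5 0 0 0 1; 0 0 0.4 0 0 0 1; 0 0 0 0 0 0 1"

```text
time: 3.58
position: [0.4839, -0.3474, 0.3432]
tool_rot: [2.009, 2.415, -0.001]
ft_force: [0.4, 0.2, 0.7]
grip_width: 1.002
```

```bash
python3 -c "
from h import *
goto([.485,-.3455],.344,10.7)"
```

```text
t 3.575 p [ 0.4839 -0.3474  0.3432] shift cm [ 0.16  0.14 -0.08] turn [-0.0006  0.0008 -0.0038] f [0.4  0.24 0.75] g 1.002 q [ 0.94  0.27 -0.43  1.66  0.12  1.23  0.67]
```

Call:
play_rows:
  targets: "0.2 0.15 0 0 0 0 1; 0 0 0 0 0 0 1; 0 0 0 0 0 0 -1; 0 0 0 0 0 0 -1; 0 0 0 0 0 0 -1; 0 0 0 0 0 0 -1; 0 0 0 0 0 0 -1; 0 0 0 0 0 0 -1; 0 0 0 0 0 0 -1; 0 0 0 0 0 0 -1"
  newtons: 25

```text
time: 4.82
position: [0.4857, -0.3452, 0.3454]
tool_rot: [2.007, 2.412, -0.001]
ft_force: [-1.3, -0.8, 0.2]
grip_width: 0.173
```

```bash
python3 -c "
from h import *
goto([.485,-.3455],.344,10.7)"
```

```text
t 4.825 p [ 0.4857 -0.3452  0.3454] shift cm [-0.02 -0.08  0.14] turn [ 0.0017  0.0035 -0.0038] f [-1.33 -0.81  0.18] g 0.173 q [ 0.94  0.27 -0.43  1.66  0.12  1.24  0.66]
```

The opening reads 15 mm, which matches the 14 mm handle, so it's gripped. I'll lift straight up and watch the forces.

Call:
play_rows:
  targets: "0 0 -0.5 0 0 0 -1; 0 0 -1 0 0 0 -1; 0 0 -1.5 0 0 0 -1; 0 0 -1.5 0 0 0 -1; 0 0 -1.5 0 0 0 -1; 0 0 -1.5 0 0 0 -1"
  newtons: 35

```text
time: 5.58
position: [0.4854, -0.3448, 0.4254]
tool_rot: [2.007, 2.412, -0.001]
ft_force: [-0.7, -0.4, -1.4]
grip_width: 0.157
```

```bash
python3 -c "
from h import *
goto([.485,-.3455],.50,10.7)"
```

```text
t 5.575 p [ 0.4854 -0.3448  0.4254] shift cm [-0.08 -0.04 -7.46] turn [ 0.0015  0.0032 -0.0038] f [-0.72 -0.41 -1.44] g 0.157 q [ 0.95  0.22 -0.44  1.55  0.1   1.39  0.68]
```

Call:
play_rows:
  targets: "0 0 -2.5 0 0 0 -1; 0 0 -2.5 0 0 0 -1; 0 0 -2.0 0 0 0 -1; 0 0 -0.5 0 0 0 -1; 0 0 0 0 0 0 -1"

```text
time: 6.2
position: [0.4852, -0.3442, 0.507]
tool_rot: [2.004, 2.41, -0.001]
ft_force: [0.3, -0.5, -1.1]
grip_width: 0.159
```

```bash
python3 -c "
from h import *
goto([.666,.1074],.50,10.7);goto([.666,.1074],.50,61.8)"
```

```text
t 6.2 p [ 0.4852 -0.3442  0.507 ] shift cm [41.11 26.01  0.56] turn [ 0.004   0.0059 -0.0035] f [ 0.33 -0.5  -1.12] g 0.159 q [ 0.94  0.2  -0.44  1.42  0.09  1.54  0.69]
t 6.2 p [ 0.4852 -0.3442  0.507 ] shift cm [41.11 26.01  0.56] turn [ 0.0011  0.0073 -0.8954] f [ 0.33 -0.5  -1.12] g 0.159 q [ 0.94  0.2  -0.44  1.42  0.09  1.54  0.69]
```

Call:
play_rows:
  targets: "1.5 0.95 0 0 0 0 -1; 3 1.9 0 0 0 0 -1; 3 1.9 0 0 0 0 -1; 3 1.9 0 0 0 0 -1; 3 1.9 0 0 0 0 -1; 3 1.9 0 0 0 0 -1; 3 1.9 0 0 0 0 -1; 3 1.9 0 0 0 0 -1; 3 1.9 0 0 0 0 -1; 3 1.9 0 0 0 0 -1; 3 1.9 0 0 0 0 -1; 3 1.9 0 0 0 0 -1; 3 1.9 0 0 0 0 -1; 2 1.3 0 0 0 0 -1; 1 0.6 0 0 0 0 -1; 0 0 0 0 0 0 -1"

```text
time: 8.2
position: [0.6625, 0.1377, 0.4912]
tool_rot: [-1.973, -2.418, 0.01]
ft_force: [0.1, -0.5, -0.7]
grip_width: 0.159
```

Call:
play_rows:
  targets: "0 0 0 0 0 -0.08 -1; 0 0 0 0 0 -0.15 -1; 0 0 0 0 0 -0.15 -1; 0 0 0 0 0 -0.15 -1; 0 0 0 0 0 -0.15 -1; 0 0 0 0 0 -0.15 -1; 0 0 0 0 0 -0.07 -1; 0 0 0 0 0 0 -1"

```text
time: 9.2
position: [0.6613, 0.1269, 0.4909]
tool_rot: [-0.703, -3.04, 0.01]
ft_force: [0.1, -0.1, -0.5]
grip_width: 0.158
```

```bash
python3 -c "
from h import *
goto([.666,.1074],.50,61.8)"
```

```text
t 9.2 p [0.6613 0.1269 0.4909] shift cm [-1.26 -1.55 -0.92] turn [-0.0116 -0.0189  0.0375] f [ 0.11 -0.13 -0.48] g 0.158 q [ 0.33  0.48 -0.85  1.21  0.35  1.62  0.67]
```

Call:
play_rows:
  targets: "-0.6 -0.8 0 -0.006 -0.009 0.018 -1; -0.6 -0.7 0 -0.005 -0.009 0.018 -1; 0 0 0 0 0 0 -1; 0 0 0 0 0 0 -1"

```text
time: 9.7
position: [0.6656, 0.1045, 0.491]
tool_rot: [0.776, 3.043, -0.003]
ft_force: [0.0, -0.1, -0.8]
grip_width: 0.158
```

```bash
python3 -c "
from h import *
goto([.666,.1074],.45,61.8)
d=grab('e')
a=d['top']['pixels'][100:280,140:330];b=d['scene']['pixels'][100:280,240:420]
cv2.imwrite('pics/e.png',cv2.convertScaleAbs(np.hstack([cv2.resize(a,(422,400)),cv2.resize(b,(400,400))[:,:375]]),alpha=1.5))"
```

```text
t 9.7 p [0.6656 0.1045 0.491 ] shift cm [0.1  0.28 4.1 ] turn [-0.0015  0.0015 -0.0071] f [ 0.05 -0.12 -0.83] g 0.158 q [ 0.37  0.47 -0.84  1.22  0.34  1.6   0.66]
```

View pics/e.png

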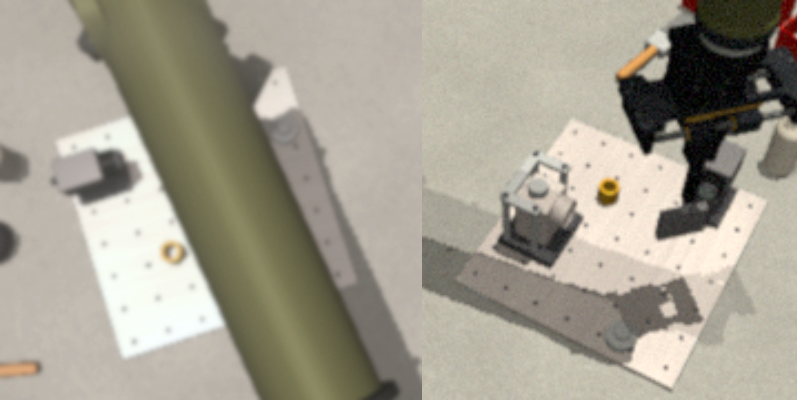

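The glass faces away from the scene camera, as it should, and the grip is intact. I'll descend in steps.

Call:
play_rows:
  targets: "0.1 0.28 1.5 0 0 -0.007 -1; 0 0 2 0 0 0 -1; 0 0 2 0 0 0 -1; 0 0 2 0 0 0 -1; 0 0 1.5 0 0 0 -1; 0 0 0.8 0 0 0 -1; 0 0 0 0 0 0 -1; 0 0 0 0 0 0 -1"

```text
time: 10.8
position: [0.665, 0.1112, 0.3852]
tool_rot: [-0.754, -3.047, 0.001]
ft_force: [0.1, -0.3, -0.7]
grip_width: 0.161
```

```bash
cat > m.py <<'E'
from h import *
np.set_printoptions(precision=4,suppress=True)
import sys
d=grab(sys.argv[1]); goto([.666,.1074],.3904,61.8)
im=d["scene"];W=cloud(im); x,y,z=W[...,0],W[...,1],W[...,2]
# head region near target
m=(abs(x-.666)<.06)&(abs(y-.1074)<.06)&(z>.05)&(z<.108)
Q=W[m]; n=np.array([-.8816,.4720]);s=np.array([-.472,-.8816])
r=Q[:,:2]-[.666,.1074]
print(len(Q),"n",np.percentile(r@n,[0,5,50,95,100]),"s",np.percentile(r@s,[0,2,50,98,100]),"z",Q[:,2].min(),Q[:,2].max())
k=(r@n<-.002)&(abs(r@n+.006)<.006)&(Q[:,2]<.105)
A=Q[k]; c=A.mean(0); _,_,vt=np.linalg.svd(A-c); nn=-vt[2] if vt[2][:2]@n<0 else vt[2]
print("back plane normal",nn,"yaw",np.degrees(np.arctan2(nn[1],nn[0])),"tilt",np.degrees(np.arcsin(nn[2])),"c",c,len(A))
sA=(A[:,:2]-[.666,.1074])@s; print("s range",np.percentile(sA,[0,3,97,100]),"z",np.percentile(A[:,2],[0,3,97,100]))
m=(abs(x-.666)<.03)&(abs(y-.1074)<.03)&(z>.135)&(z<.19); H=W[m]; r=H[:,:2]-[.666,.1074]
for lo in (.135,.15,.165):
    g=(H[:,2]>lo)&(H[:,2]<lo+.015)
    if g.any(): print("handle",lo,g.sum(),"n",np.percentile(r[g]@n,[0,50,100]),"s",np.percentile(r[g]@s,[0,50,100]))
b=im['pixels'][100:280,240:420]
cv2.imwrite(f'pics/{sys.argv[1]}_z.png',cv2.convertScaleAbs(cv2.resize(b,(600,600),interpolation=cv2.INTER_CUBIC),alpha=1.5))
E
python3 m.py f
```

```text
t 10.9 p [0.665  0.1111 0.3854] shift cm [-0.26 -0.28 -0.5 ] turn [-0.0013 -0.0017  0.0066] f [-0.13 -0.15 -0.52] g 0.155 q [ 0.38  0.51 -0.83  1.39  0.37  1.41  0.64]
220 n [-0.0047 -0.003  -0.001   0.0077  0.011 ] s [-0.0343 -0.0327 -0.0006  0.0255  0.0271] z 0.05700105627250989 0.10743936993160973
back plane normal [-0.8793  0.4763  0.0006] yaw 151.5537694720319 tilt 0.032073320286190886 c [0.6696 0.1085 0.0845] 49
s range [-0.0312 -0.0308  0.0227  0.0249] z [0.0594 0.0626 0.1031 0.1035]
handle 0.135 22 n [-0.0045 -0.0023  0.0077] s [-0.0109 -0.0007  0.0029]
handle 0.15 17 n [-0.0044 -0.0026  0.0096] s [-0.0102 -0.0007  0.0026]
handle 0.165 21 n [-0.0039 -0.0018  0.0099] s [-0.0115 -0.0017  0.0033]
```

View pics/f_z.png

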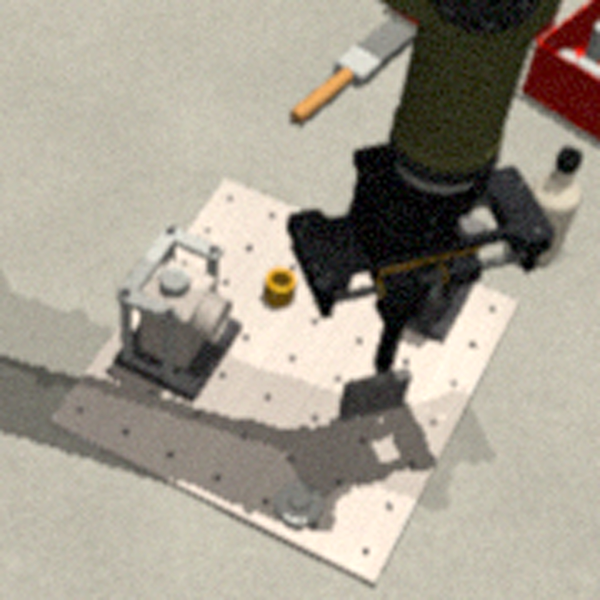

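Call:
play_rows:
  targets: "-0.26 -0.28 -0.5 -0.001 -0.002 0.007 -1; 0 0 0 0 0 0 -1; 0 0 0 0 0 0 -1"

```text
time: 11.28
position: [0.6664, 0.1072, 0.3922]
tool_rot: [0.767, 3.044, 0.001]
ft_force: [0.2, -0.5, -0.7]
grip_width: 0.159
```

```bash
sed -i 's/(z<.108)$/(z<.115)/' m.py; python3 m.py g
```

```text
t 11.375 p [0.6664 0.1072 0.3921] shift cm [0.04 0.   0.17] turn [ 0.0011  0.0025 -0.0012] f [-0.65 -0.58 -0.79] g 0.161 q [ 0.38  0.5  -0.83  1.38  0.37  1.42  0.64]
231 n [-0.009  -0.0075 -0.0055  0.0038  0.0059] s [-0.0321 -0.0304  0.0012  0.0281  0.0291] z 0.06204503026223486 0.1148710561085811
back plane normal [-0.8738  0.4861  0.0133] yaw 150.91105508656742 tilt 0.7592909866223574 c [0.6715 0.1052 0.0845] 135
s range [-0.0316 -0.0289  0.027   0.0291] z [0.062  0.064  0.1041 0.1049]
handle 0.135 19 n [-0.0081 -0.0066  0.0059] s [-0.0089  0.0019  0.0055]
handle 0.15 21 n [-0.0091 -0.0063  0.0039] s [-0.0078  0.0023  0.0058]
handle 0.165 20 n [-0.0087 -0.0064  0.0047] s [-0.0069  0.0027  0.005 ]
```

Call:
play_rows:
  targets: "0.05 0.03 0.2 0.001 0.002 -0.001 -1; 0 0 0 0 0 0 -1; 0 0 0 0 0 0 -1; 0 0 0 0 0 0 -1"

```text
time: 11.88
position: [0.6659, 0.1079, 0.3896]
tool_rot: [-0.765, -3.047, 0.0]
ft_force: [-0.3, 0.4, -1.0]
grip_width: 0.159
```

```bash
python3 m.py i; python3 -c "
from h import *
a,b=[pickle.load(open(k+'.pkl','rb')) for k in 'ai']
for n in ('top',):
    W=cloud(b[n]);print(ctrl.get_state()['qd'].round(4))"
```

```text
t 11.975 p [0.666  0.1078 0.3896] shift cm [-0.02 -0.03 -0.08] turn [-0.0004 -0.0003  0.0001] f [-0.14 -0.36 -1.14] g 0.162 q [ 0.38  0.5  -0.83  1.38  0.37  1.42  0.64]
229 n [-0.0072 -0.0059 -0.0039  0.0046  0.0072] s [-0.0317 -0.0301  0.001   0.028   0.0284] z 0.06041385224161901 0.11470136210418622
back plane normal [-0.8798  0.4753  0.0105] yaw 151.6208785838071 tilt 0.6015369683577966 c [0.67   0.1056 0.0838] 140
s range [-0.0306 -0.0296  0.0273  0.0283] z [0.0604 0.0622 0.1034 0.1049]
handle 0.135 18 n [-0.0077 -0.0046  0.007 ] s [-0.0095  0.0027  0.006 ]
handle 0.15 20 n [-0.0072 -0.0044  0.0062] s [-0.0084  0.0016  0.005 ]
handle 0.165 21 n [-0.0084 -0.0046  0.0055] s [-0.0061  0.0029  0.0053]
[ 0.0006 -0.0006 -0.0001 -0.0008  0.0005  0.      0.0008]
```

View pics/i_scene.png

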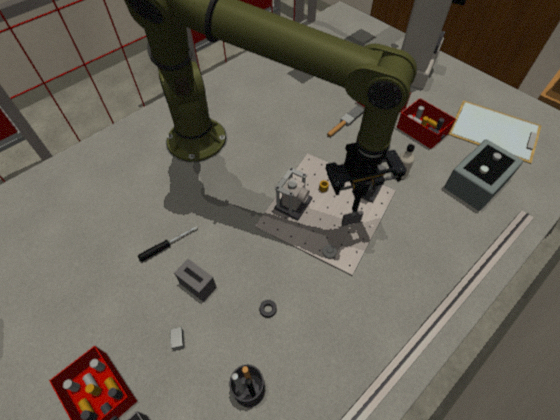

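The scene view shows the mirror held at (352,218) over the plate, with its back to this viewer. The holder slot is empty, and the part, camera and bystanders are where they started. Measurements match the target to about 1–2 mm, so I'm handing it in.

```bash
python3 -c "
from h import *
print(ctrl.close_job())"
```

```text
the job is handed in; nothing more can be done
None
```

I pinched the mirror by its handle, lifted it straight out of the holder and carried it high over to the crossing point. There I turned it to face midway between lens and window, lowered it, and handed in with it still held, at about 12 s.

Last checks:

| Check | Measured | Target |
|---|---|---|
| Tool position | within 1 mm | the aimed pose |
| Glass yaw, from the mirror's back in the depth image | 151.6° | 151.8° |
| Tilt from upright | about 0.6° | 0° |
| Mirror's bottom edge | about 60 mm above the table | 60 mm |
| Centring across the glass | about 1–2 mm off | 0 |
| Grip opening | steady at about 14 mm | 14 mm handle |
| Outside force | about 1 N, the mirror's own weight | no contact |

- **Disagreement:** the scene camera put the mirror's back 1–2 mm further along the glass normal than the arm's pose implies. That is within the stated calibration error, so I left it.
- **Not checked directly:** I saw only the mirror's back. I inferred that the glass faces the lens and window from the thumb rest, and I have no view through the inspection camera to confirm the cross is visible. The arm hid much of the plate from the top camera at the end, so only the scene view shows the other objects unmoved.

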